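# Clamp a pendant blank in the bench fixture

## Robot

A 7-joint arm with a two-finger parallel gripper is mounted at the origin on the work surface. World frame = base frame: x ahead of the robot, y to its left, z up, the work surface at z = 0. Lengths are in m, angles in rad, forces in N, time in s.
With the tool pointing down it reaches from about 0.4 to 0.85 m from the base axis. Payload 6.9 kg.
Tool frame: the origin (TCP) lies midway between the tips of the shut fingers; the grasp point (between the pads) lies behind it (ctrl.pinch_z is the z of the grasp point in the tool frame, in m); z points along the fingers, y is the line along which they close (so a half turn about z gives the same grasp; the last joint's range is limited). The gripper opens to 85 mm and grips with 20 to 120 N. Pads are 22 mm wide; open, the fingers measure 114 mm over their backs; the gripper's body (76 mm by 85 mm) begins 54 mm behind the grasp point. The pads swing forward as they close: fully open they stand 13 mm farther back than shut.
Start: joints at [-1.145, 0.507, -0.238, 1.5, 0.126, 1.149, -0.155], TCP at [0.197, 0.593, 0.194] pointing down, gripper open.
Joint ranges: [-3.08, 3.08], [-0.24, 2.05], [-1.43, 1.35], [0, 2.5], [-1.52, 4.66], [0.17, 1.96], [-2.89, 2.89]. Speed limits (rad/s): [2.39, 2.39, 3.14, 3.14, 3.14, 3.14, 3.14].

## Interface

Orientations are given as a unit quaternion [w, x, y, z].
In Python, from station import ctrl, get_state, vision, ticket, models gives the robot as it stands. Calls block until the motion is done:
- ctrl.movep(position, orientation): joint-space move of the TCP to a pose.
- ctrl.movel(position, frame=None, max_speed=0.15): straight line of the TCP; frame=None keeps the orientation; max_speed is the mean speed in m/s.
- ctrl.set_joints(angles): joint-space move.
- ctrl.ungrasp() and ctrl.close_gripper(force=None): open the fingers fully, or close them until they stop; force is the grip in N (None keeps the last).
- ctrl.pause(seconds).
- ctrl.ik(position, orientation): joint angles nearest the present ones, or None.
- get_state(): the state.
- vision.grab_frame(name): name is "scene" or "side" or "wrist"; returns (picture, depth): 400x640x3 uint8, blue, green, red; 400x640 float32, m along the optical axis (not along the pixel's ray), 0 where there is no reading.
- vision.camera_info(name): a dict with "mtx" (3x3 intrinsics, pixels), "R" (3x3) and "t" (3): a world point X has camera coordinates R X + t; the wrist camera has in their place "hand_eye" (4x4, takes a point from camera to tool coordinates, whose origin is the TCP and whose axes are the flange's). Camera axes: x right, y down, z forward; pixel columns grow to the right and rows downward; lengths in m; the calibration is good to about 2 mm. A picture is of the moment at which its call begins: read the wrist's pose just before it. camera_info takes no time and is no camera call.
A pose or a line that the arm cannot do raises ctrl.Unreachable and nothing moves.
- ticket.close_job(): hands the job in; it is judged then, once.
Trained networks look in the newest picture that a camera, given by its name, has taken for a name from the list of things; names that differ only in an ending like _2 or _b are one class to them, and where a whole thing is asked for, a point or a joint stands for the part that bears it (a point fixed in the world has none). Each returns a list of dicts, best first, with "p" (0 to 1); they miss things now and then, are a little off and sometimes report something else, mostly with a low value. They report only what shows in the picture. A call takes as long as a camera call.
- models.recognise(camera, target): "point" ([column, row] in pixels, amid what is visible of it).
- models.masks_of(camera, target): "mask" (400x640 bool, what is visible of it) and "point" ([column, row] in pixels, amid what is visible of it).
The state is a dict: "time": time; "qpos": joint angles; "qd": joint speeds; "tau": joint torques, N m; "tcp_pos": TCP position; "eef_rot": TCP orientation; "contact_force": force on the tool from outside, world axes, zero at the start; "wrist_torque": the same for the moment, N m; "width": finger opening in m; "gripper_force": force on a finger pad.
Only numpy, scipy, OpenCV 4.12 (cv2) and the standard library are available. Lean on these libraries where they do the work, as an engineer would, in place of code of your own. Each camera call takes 0.05 s, during which the arm holds its last target. There are 200 camera calls.

## Task

Clamp the brass pendant blank for work: push the clamp strap sideways with the outside of a finger until it lies over the blank, fully home against the stop of the blue latch post, and only then push the red cam lever all the way down. Leave the blank lying in its nest, leave the other things on the bench where they are, and finish with the hand clear.

Things in the scene. Friction and masses are not known exactly. Their poses are not given: they have to be found in the camera images.
- fixture: Clamp fixture fixed to the bench: dark steel plate 110 mm (its x) by 250 mm (its y), top 14 mm above the bench. Origin on the bench surface, z up; yaw varies. On it at x = 0: strap pivot stud at y = +85 mm, round dark wooden nest (58 mm across, top 35 mm above the bench) with the blank at y = +5 mm, blue latch post with the cam lever at y = -78 mm.
- strap (a joint): Swing angle of the clamp strap about its upright pivot, rad: 0 = home, over the blank and against the stop, pointing along the fixture's -y; grows as it is swung away to the fixture's +x side (counter-clockwise from above), up to 1.7. Starts between 0.6 and 1.3. It stays where it is left; moving it takes about 2 N at 80 mm from the pivot.
- strap_pivot (a point): The strap's pivot axis, 54 mm above the bench (mid-thickness of the strap), at y = +85 mm of the fixture. The pivot's cap reaches 72 mm above the bench. The strap is a flat aluminium bar 22 mm wide and 16 mm thick, reaching 175 mm from the pivot; underside 46 mm, top 62 mm above the bench.
- strap_mark (a point): Middle of the yellow band on the strap's top face, 80 mm from the pivot, 62 mm above the bench: a good place to push on the strap's side. The band is over the blank when the strap is home; a red foot under it then hangs 1 mm above the blank.
- lever (a joint): Angle of the red cam lever, rad: 0 = upright, grows as it is pushed over and down, away from the strap (towards the fixture's -y), to its stop at 1.5 = all the way down, nearly level. Starts between 0.3 and 0.75. It stays where it is left; turning it takes about 5 N at 85 mm from the axle.
- lever_axle (a point): Axle of the cam lever, level, parallel to the fixture's x, 80 mm above the bench at fixture x = 0, y = -78 mm; steel hub of 14 mm radius. The blue latch post below is 42 mm high, with a stop wall 98 mm high on its -x side (fixture x = -29 to -19 mm, y = -93 to -63 mm); it is open to +x, where the strap enters under the hub.
- lever_pad (a point): Point 85 mm from the axle on the lever's upper face (the face towards the strap, which faces up when the lever is down); push here. The red grip is 24 mm wide, 12 mm thick, and runs from 43 to 105 mm from the axle.
- pendant_center (a point): Centre of the loose brass pendant blank, a disc 41 mm across and 9 mm thick lying 5 mm deep in the nest, its top 39 mm above the bench.
- pliers: Bystander: red-handled pliers lying flat, about 150 x 65 x 16 mm; origin below the joint
- stone_box: Bystander: open round red box of coloured stones, 96 mm across, 36 mm high; origin under its centre
- file_cup: Bystander: red cup of upright files and tweezers, 74 mm across, 85 mm high with tools to 145 mm; origin under its centre
- bead_jar: Bystander: small green glass jar with white cap, 48 mm across, 55 mm high; origin under its centre
- bangle: Bystander: brass ring lying flat, 64 mm across, 12 mm high; origin under its centre
- screw_dish: Bystander: small white ceramic dish, 60 mm across, 20 mm high; origin under its centre

How it is judged:
By the outcome, as a careful person would: the job done as asked, in the order asked, and still so for the second after the job is handed in, with the robot touching nothing.
It also fails if it takes over 45 s, if anything falls off the work surface, if the arm or the gripper's body presses on something with over 40 N, if the wrist force passes 120 N, or if a joint passes its speed limit or range.

## Working session

There is one attempt and no reset: what is moved stays moved. The work goes in short steps, each a Python script; the robot and the scene stay as the last script left them, time stands still between calls to the robot, and variables do not carry over. Pictures are saved under pics/ and viewed, at most 10 in all, crops included, and the job is handed in when it is done.

```bash
mkdir -p pics; ls; cat > h.py <<'E'
import numpy as np, cv2
from station import ctrl, get_state, vision, ticket, models
def world(cam, uv, depth=None, z=None):
    c=vision.camera_info(cam); K=np.array(c["mtx"]);R=np.array(c["R"]);t=np.array(c["t"])
    r=np.linalg.inv(K)@np.array([uv[0],uv[1],1.0])
    o=-R.T@t; d=R.T@r
    if z is not None: return o+d*(z-o[2])/d[2]
    return o+d*depth
def cloud(cam,depth):
    c=vision.camera_info(cam); K=np.array(c["mtx"]);R=np.array(c["R"]);t=np.array(c["t"])
    v,u=np.mgrid[0:400,0:640]
    P=np.stack([(u-K[0,2])/K[0,0]*depth,(v-K[1,2])/K[1,1]*depth,depth],-1)
    return (P-t)@R
E
python3 - <<'E'
from h import *
for n in ("scene","side"):
    im,d=vision.grab_frame(n); cv2.imwrite(f"pics/{n}0.png",im); np.save(f"{n}0.npy",d)
    c=cloud(n,d)
    for k in ["fixture","strap_pivot","strap_mark","lever_axle","lever_pad","pendant_center","pliers","stone_box","file_cup","bead_jar","bangle","screw_dish"]:
        r=models.recognise(n,k)
        if r:
            p=r[0]["point"]; print(n,k,round(r[0]["p"],2),np.round(p,0),np.round(c[int(p[1]),int(p[0])],3))
s=get_state();print(s["time"],s["eef_rot"],ctrl.pinch_z,s["width"])
E
```

```text
pics
scene fixture 0.65 [342. 201.] [0.542 0.096 0.033]
scene strap_pivot 0.73 [341. 201.] [0.538 0.094 0.024]
scene strap_mark 0.83 [363. 212.] [0.597 0.135 0.065]
scene lever_axle 0.88 [345. 200.] [0.542 0.102 0.036]
scene lever_pad 0.74 [307. 172.] [0.523 0.021 0.126]
scene pendant_center 0.78 [351. 192.] [0.529 0.12  0.042]
scene pliers 0.8 [236. 182.] [ 0.451 -0.149  0.017]
scene stone_box 0.55 [284. 254.] [ 0.657 -0.045  0.016]
scene file_cup 0.97 [446. 176.] [0.49  0.36  0.019]
scene bead_jar 0.92 [343. 264.] [0.712 0.076 0.053]
scene bangle 0.51 [435. 237.] [0.649 0.291 0.015]
scene screw_dish 0.76 [342. 166.] [0.422 0.116 0.007]
side strap_pivot 0.75 [284. 232.] [0.518 0.022 0.111]
side strap_mark 0.63 [307. 212.] [0.593 0.131 0.063]
side lever_axle 0.81 [287. 233.] [0.533 0.09  0.037]
side lever_pad 0.58 [283. 231.] [0.518 0.022 0.114]
side pliers 0.74 [263. 321.] [ 0.446 -0.15   0.015]
side stone_box 0.76 [347. 269.] [ 0.661 -0.033  0.011]
side file_cup 0.76 [272. 169.] [0.52  0.305 0.086]
side bead_jar 0.79 [354. 232.] [0.698 0.052 0.046]
side bangle 0.61 [312. 181.] [ 0.639  0.338 -0.001]
side screw_dish 0.57 [249. 239.] [0.433 0.118 0.007]
1.3 [-1.14498897e-05  1.59730592e-01  9.87160644e-01 -1.01997099e-06] -0.0187 0.08525777311922554
```

```bash
python3 - <<'E'
import cv2
a=cv2.imread("pics/scene0.png")[130:300,210:470]; cv2.imwrite("pics/sc.png",cv2.resize(a,None,fx=3,fy=3,interpolation=cv2.INTER_CUBIC))
a=cv2.imread("pics/side0.png")[140:340,220:400]; cv2.imwrite("pics/si.png",cv2.resize(a,None,fx=3,fy=3,interpolation=cv2.INTER_CUBIC))
E
```

```text
(no output)
```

View pics/sc.png

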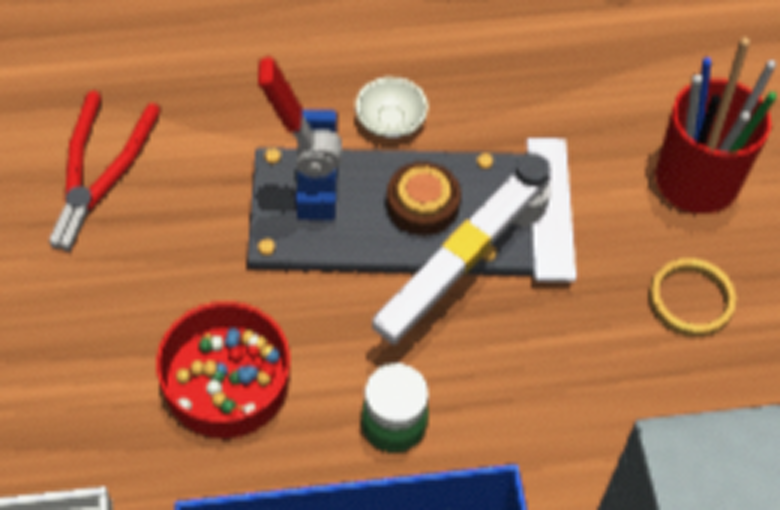

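View pics/si.png

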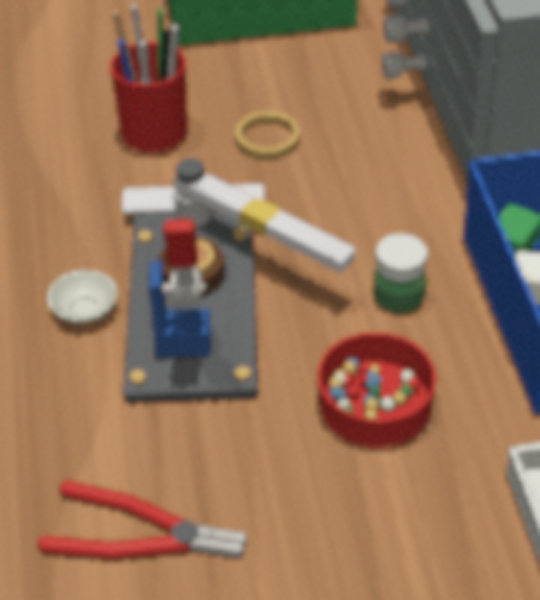

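Scene crop: pivot cap at full-frame (388,186), blank (352,193), yellow band (366,211) and lever tip (300,155). The strap is swung out by about 0.8, towards the robot's +x. The bead jar at (342,264) is close to the strap tip, and there is an unlisted white plate beside the pivot. I'll take a closer wrist view next.

```bash
python3 - <<'E'
from h import *
np.set_printoptions(precision=3,suppress=True)
d=np.load("scene0.npy")
for n,uv,z in [("pivot",(387.7,186),.072),("pend",(351.7,193),.039),("mark",(365.7,211),.062),("tip",(338,241),.062)]:
    print(n,world("scene",uv,z=z))
c=cloud("scene",d)
for uv in [(396,180),(396,215),(395,195),(299,157),(306,170),(316,181)]: print(uv,c[uv[1],uv[0]])
H=np.array(vision.camera_info("wrist")["hand_eye"]);print(H,vision.camera_info("wrist")["mtx"])
# put hand above fixture
q=get_state()["eef_rot"]
print(ctrl.ik([0.55,0.08,0.38],q), ctrl.ik([0.50,0.08,0.34],[0,0,1,0]))
E
```

```text
pivot [0.542 0.2   0.072]
pend [0.53  0.122 0.039]
mark [0.596 0.142 0.062]
tip [0.662 0.072 0.062]
(396, 180) [0.492 0.236 0.021]
(396, 215) [0.588 0.217 0.02 ]
(395, 195) [0.533 0.226 0.019]
(299, 157) [0.523 0.007 0.179]
(306, 170) [0.524 0.02  0.134]
(316, 181) [0.527 0.04  0.096]
[[ 0.001 -0.965 -0.26   0.066]
 [ 1.     0.     0.001 -0.001]
 [-0.001 -0.26   0.965 -0.18 ]
 [ 0.     0.     0.     1.   ]] [[323.54    0.    324.372]
 [  0.    323.54  195.857]
 [  0.      0.      1.   ]]
[-0.267  0.307  0.118  1.316 -0.036  1.52   1.098] [-0.233  0.228  0.034  1.53  -0.008  1.384  1.373]
```

```bash
cat >> h.py <<'E'
from scipy.spatial.transform import Rotation as Ro
def q_yaw(a):  # tool down, tool y axis at world angle a
    y=np.array([np.cos(a),np.sin(a),0]); z=np.array([0,0,-1.]); x=np.cross(y,z)
    q=Ro.from_matrix(np.stack([x,y,z],1)).as_quat(); return np.array([q[3],q[0],q[1],q[2]])
def wristcam():
    s=get_state(); im,d=vision.grab_frame("wrist"); c=vision.camera_info("wrist")
    q=s["eef_rot"]; T=np.eye(4); T[:3,:3]=Ro.from_quat([q[1],q[2],q[3],q[0]]).as_matrix(); T[:3,3]=s["tcp_pos"]
    return im,d,T@np.array(c["hand_eye"]),np.array(c["mtx"])
def wcloud(d,M,K):
    v,u=np.mgrid[0:d.shape[0],0:d.shape[1]]
    P=np.stack([(u-K[0,2])/K[0,0]*d,(v-K[1,2])/K[1,1]*d,d],-1)
    return P@M[:3,:3].T+M[:3,3]
E
python3 - <<'E'
from h import *
np.set_printoptions(precision=4,suppress=True)
ctrl.movep([0.50,0.10,0.34],q_yaw(np.pi/2)); ctrl.close_gripper(force=60)
im,d,M,K=wristcam(); P=wcloud(d,M,K); np.savez("w0.npz",im=im,d=d,M=M,K=K)
cv2.imwrite("pics/w0.png",im)
s=get_state(); print(s["time"],s["tcp_pos"],s["contact_force"],s["width"],s["qpos"])
for k in ["strap_pivot","strap_mark","lever_axle","lever_pad","pendant_center"]:
    for r in models.recognise("wrist",k)[:1]:
        p=r["point"]; print(k,round(r["p"],2),np.round(p),P[int(p[1]),int(p[0])])
E
```

```text
4.2583 [0.5  0.1  0.34] [ 0.0223  0.3274 -0.5989] -0.00011120817144570297 [-0.2459  0.2336  0.0008  1.5217 -0.0002  1.3863  1.3256]
strap_pivot 0.91 [326. 170.] [0.5222 0.1021 0.0383]
strap_mark 0.88 [367. 202.] [0.5657 0.1625 0.0619]
lever_axle 0.89 [325. 166.] [0.5173 0.1006 0.0316]
lever_pad 0.86 [258. 174.] [0.5063 0.0214 0.1512]
pendant_center 0.71 [338. 172.] [0.5248 0.1201 0.0408]
```

View pics/w0.png

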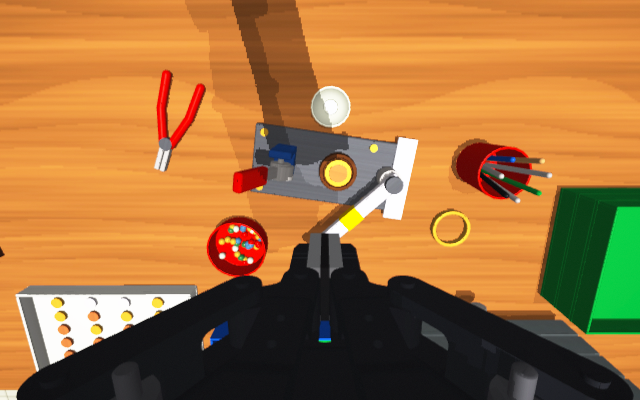

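The wrist view shows the blank at (338,172), pivot cap at (394,184), yellow band at (350,218), lever grip at (250,180) and hub at (280,172). Next I'll fit these numerically.

```bash
python3 - <<'E'
from h import *
np.set_printoptions(precision=4,suppress=True)
w=np.load("w0.npz"); im,d,M,K=w["im"],w["d"],w["M"],w["K"]
P=wcloud(d,M,K); hsv=cv2.cvtColor(im,cv2.COLOR_BGR2HSV)
X,Y,Z=P[...,0],P[...,1],P[...,2]
v,u=np.mgrid[0:400,0:640]
def rayz(uv,z):
    r=M[:3,:3]@np.linalg.inv(K)@np.array([uv[0],uv[1],1]); o=M[:3,3]; return o+r*(z-o[2])/r[2]
def rep(n,m,z=None):
    c=(u[m].mean(),v[m].mean()); print(n,m.sum(),np.round(c,1),"med",np.median(P[m],0),"ray",rayz(c,z) if z else "")
up=v<232
cap=(abs(Z-.072)<.0045)&(abs(u-394)<14)&(abs(v-184)<14)
rep("cap",cap,.072)
gold=(abs(u-338)<16)&(abs(v-172)<16)&(hsv[...,0]>12)&(hsv[...,0]<32)&(hsv[...,1]>120)&(hsv[...,2]>150)
rep("blank",gold,.039)
yb=(abs(u-350)<16)&(abs(v-218)<16)&(hsv[...,0]>24)&(hsv[...,0]<34)&(hsv[...,1]>150)&(abs(Z-.062)<.006)
rep("band",yb,.062)
st=(abs(Z-.062)<.004)&up&(u>325)&(u<385)&(v>185)
q=P[st][:,:2]; c=q.mean(0); dv=np.linalg.svd(q-c)[2][0] if len(q)<5000 else None
print("strap",st.sum(),c,dv,np.arctan2(dv[1],dv[0]))
pl=(abs(Z-.014)<.003)&up&(X>.4)&(X<.62)&(Y>-.06)&(Y<.24)
r=cv2.minAreaRect((P[pl][:,:2]*1000).astype(np.float32)); print("plate",pl.sum(),r)
red=((hsv[...,0]<8)|(hsv[...,0]>172))&(hsv[...,1]>150)&(Z>.09)&(abs(u-250)<30)&(abs(v-175)<25)
rep("lever",red); 
L=P[red]; print(L.min(0),L.max(0)); print(L[np.argmax(L[:,2])]); np.save("lev.npy",L)
hub=(Z>.08)&(Z<.1)&(abs(u-283)<14)&(abs(v-170)<18)&(hsv[...,1]<90); rep("hub",hub,.09)
E
```

```text
cap 255 [394.  184.7] med [0.5388 0.1985 0.0727] ray [0.5386 0.1987 0.072 ]
blank 592 [337.6 172.9] med [0.5279 0.12   0.0398] ray [0.528  0.1196 0.039 ]
band 285 [351.  218.8] med [0.5931 0.1394 0.063 ] ray [0.5934 0.1395 0.062 ]
strap 934 [0.5807 0.151 ] [ 0.6653 -0.7465] -0.842847917882181
plate 6691 ((510.2215576171875, 85.53318786621094), (205.49832153320312, 301.6330261230469), 3.8959553241729736)
lever 683 [249.3 178.9] med [0.5106 0.0153 0.1656] ray 
[ 0.434  -0.0003  0.1271] [0.5243 0.0991 0.5203]
[0.434  0.0991 0.5203]
hub 355 [282.6 170. ] med [0.5127 0.0434 0.0953] ray [0.5142 0.0433 0.09  ]
```

```bash
cat >> h.py <<'E'
PIV=np.array([.5388,.1987]); YAW=-0.14
def strap_tip(phi,gap=0,z=.047):
    a=YAW-np.pi/2+phi; e=np.array([np.cos(a),np.sin(a)]); n=np.array([-e[1],e[0]])
    return np.r_[PIV+.08*e+(.0255+gap)*n,z], q_yaw(YAW+phi)
def fx(p):  # fixture coords -> world
    c,s=np.cos(YAW),np.sin(YAW); o=PIV-.085*np.array([-s,c]); return np.r_[o+np.array([[c,-s],[s,c]])@np.array(p[:2]),p[2]]
def st(): 
    s=get_state(); return round(float(s["time"]),2),np.round(s["contact_force"],1),np.round(s["tcp_pos"],4)
E
python3 - <<'E'
from h import *
np.set_printoptions(precision=3,suppress=True)
for phi in (.868,.4,0): print(ctrl.ik(*strap_tip(phi,.01)))
print(ctrl.ik(fx([0,-.17,.09]),q_yaw(YAW)))
p,q=strap_tip(.868,.010,.20); ctrl.movep(p,q)
p,q=strap_tip(.868,.010); ctrl.movel(p,max_speed=.1); print(st())
for phi in (.70,.53,.36,.2,.1):
    p,q=strap_tip(phi); ctrl.movel(p,q,max_speed=.06); print(phi,st())
E
```

```text
[-0.35   0.666  0.093  1.644 -0.077  0.835  0.502]
[-0.378  0.633  0.197  1.735 -0.163  0.79   0.157]
[-0.403  0.597  0.25   1.827 -0.207  0.743 -0.181]
[-0.16   0.459  0.315  1.958 -0.202  0.754  0.133]
(7.01, array([ 0.3, -0.1,  0. ]), array([0.619, 0.163, 0.048]))
0.7 (7.56, array([ 0.1,  0.1, -0.1]), array([0.603, 0.145, 0.047]))
0.53 (7.95, array([-0.8,  0.3, -0.1]), array([0.593, 0.135, 0.047]))
0.36 (8.34, array([ 0.6,  0.1, -0.2]), array([0.582, 0.127, 0.047]))
0.2 (8.72, array([-0.3,  1.4, -0.6]), array([0.57 , 0.121, 0.047]))
0.1 (9.01, array([ 0.6,  0. , -0.4]), array([0.561, 0.118, 0.047]))
```

```bash
python3 - <<'E'
from h import *
im,d=vision.grab_frame("scene"); a=im[130:300,210:470]; cv2.imwrite("pics/sc1.png",cv2.resize(a,None,fx=3,fy=3,interpolation=cv2.INTER_CUBIC))
E
```

```text
(no output)
```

View pics/sc1.png

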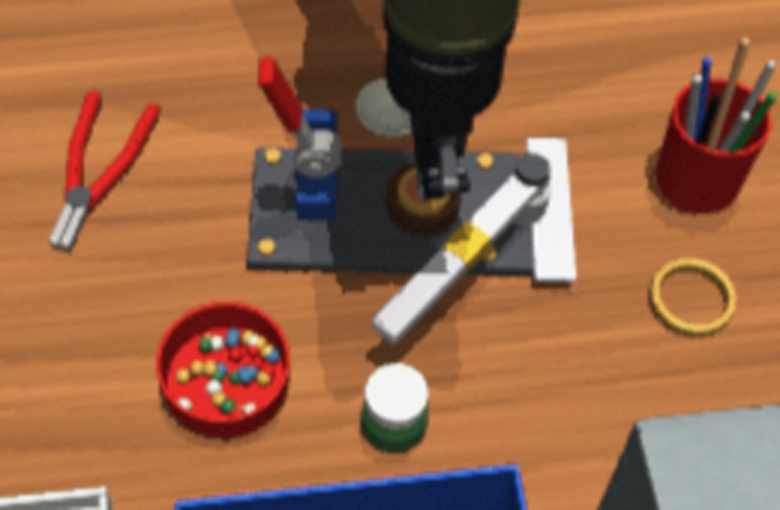

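The strap has not moved. It is still at its old angle with the band at (467,243) in the crop, while the fingertips show at (440,188). The fingers must have passed over it, so I'll measure where the tip really is.

```bash
python3 - <<'E'
from h import *
np.set_printoptions(precision=3,suppress=True)
s=get_state(); print(s["qpos"],s["tcp_pos"],s["eef_rot"],s["width"],s["time"])
for cam in ("scene","side"):
    im,d=vision.grab_frame(cam); P=cloud(cam,d); 
    d0=np.load(cam+"0.npy"); ch=(d0-d>.015)&(d>0)
    Q=P[ch]; Q=Q[(Q[:,2]<.2)]
    o=np.argsort(Q[:,2]); print(cam,len(Q)); 
    for lo in np.arange(.03,.2,.01):
        q=Q[(Q[:,2]>=lo)&(Q[:,2]<lo+.01)]
        if len(q): print(round(lo,2),len(q),q.min(0)[:2],q.max(0)[:2])
    c=vision.camera_info(cam); x=np.array(c["R"])@s["tcp_pos"]+c["t"]; x=np.array(c["mtx"])@x; print("tcp px",x[:2]/x[2])
    if cam=="side":
        a=im[140:340,220:400]; cv2.imwrite("pics/si1.png",cv2.resize(a,None,fx=3,fy=3,interpolation=cv2.INTER_CUBIC))
E
```

```text
[-0.45   0.604  0.314  1.829 -0.261  0.748 -0.031] [0.562 0.118 0.047] [0.    0.72  0.694 0.   ] 6.266009693516862e-05 9.0583
scene 810
0.08 1 [0.566 0.11 ] [0.566 0.11 ]
0.09 16 [0.562 0.108] [0.575 0.124]
0.1 6 [0.557 0.107] [0.575 0.112]
0.11 2 [0.556 0.108] [0.568 0.108]
0.12 1 [0.575 0.107] [0.575 0.107]
0.13 21 [0.57  0.104] [0.593 0.12 ]
0.14 30 [ 0.016 -0.037] [0.593 0.132]
0.15 48 [ 0.018 -0.037] [0.605 0.134]
0.16 43 [ 0.025 -0.036] [0.62  0.135]
0.17 146 [ 0.025 -0.037] [0.623 0.136]
0.18 123 [ 0.024 -0.036] [0.62  0.137]
0.19 130 [ 0.017 -0.04 ] [0.605 0.136]
tcp px [352.283 202.842]
side 12040
0.03 22 [0.697 1.017] [2.247 1.634]
0.04 18 [0.635 1.095] [2.252 1.558]
0.05 18 [0.669 1.089] [2.251 1.556]
0.06 22 [0.628 1.063] [2.247 1.595]
0.07 17 [0.557 0.61 ] [2.243 1.552]
0.08 16 [0.561 0.106] [2.245 1.484]
0.09 50 [0.547 0.104] [2.248 1.615]
0.1 53 [0.547 0.104] [2.249 1.611]
0.11 42 [0.547 0.105] [2.244 1.571]
0.12 54 [-0.281  0.102] [2.24  1.571]
0.13 108 [-0.275  0.099] [2.24  1.581]
0.14 125 [-0.017 -0.079] [2.241 1.545]
0.15 171 [-0.025 -0.082] [2.245 1.467]
0.16 182 [-0.027 -0.083] [2.235 1.469]
0.17 256 [-0.03  -0.085] [0.878 1.394]
0.18 236 [-0.25  -0.084] [0.811 1.409]
0.19 227 [-0.253 -0.084] [0.602 1.399]
tcp px [296.133 221.264]
```

View pics/si1.png

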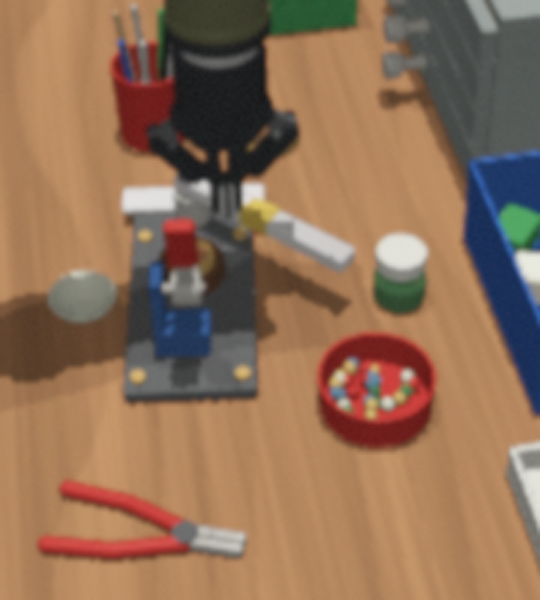

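The side view confirms it. The finger bottom shows at full-frame (296,211), while the reported TCP projects to (296,221). The real tips are therefore a few cm above the nominal TCP, and I'll quantify that before moving.

```bash
python3 - <<'E'
from h import *
np.set_printoptions(precision=3,suppress=True)
s=get_state(); tcp=np.array(s["tcp_pos"])
for cam in ("scene","side"):
    im,d=vision.grab_frame(cam); d0=np.load(cam+"0.npy"); g0=cv2.imread(f"pics/{cam}0.png")
    df=np.abs(im.astype(int)-g0).sum(2); c=vision.camera_info(cam)
    print(cam)
    for z in np.arange(-.005,.06,.005):
        X=tcp+[0,0,z]; x=np.array(c["R"])@X+c["t"]; p=np.array(c["mtx"])@x; p=p[:2]/p[2]; i=np.round(p).astype(int)
        print(round(z,3),i,"exp depth",round(x[2],3),"meas",round(float(d[i[1],i[0]]),3),"d0",round(float(d0[i[1],i[0]]),3),im[i[1],i[0]],df[i[1],i[0]])
E
```

```text
scene
-0.005 [352 204] exp depth 1.03 meas 1.039 d0 1.042 [15 23 38] 47
0.0 [352 203] exp depth 1.026 meas 1.04 d0 1.04 [17 27 44] 87
0.005 [352 202] exp depth 1.022 meas 1.039 d0 1.038 [20 35 53] 73
0.01 [352 200] exp depth 1.018 meas 1.045 d0 1.044 [35 71 95] 113
0.015 [353 199] exp depth 1.014 meas 1.039 d0 1.042 [ 38  80 107] 230
0.02 [353 198] exp depth 1.009 meas 1.039 d0 1.042 [ 38  80 109] 280
0.025 [353 197] exp depth 1.005 meas 1.042 d0 1.041 [ 38  71 100] 274
0.03 [353 195] exp depth 1.001 meas 0.976 d0 1.046 [14 14 20] 389
0.035 [353 194] exp depth 0.997 meas 0.897 d0 1.05 [15 15 14] 389
0.04 [353 193] exp depth 0.993 meas 0.896 d0 1.05 [19 17 16] 374
0.045 [353 192] exp depth 0.989 meas 0.887 d0 1.049 [35 32 30] 329
0.05 [354 190] exp depth 0.984 meas 0.883 d0 1.055 [45 42 41] 307
0.055 [354 189] exp depth 0.98 meas 0.887 d0 1.054 [39 37 35] 330
side
-0.005 [296 223] exp depth 1.265 meas 1.307 d0 1.301 [92 92 91] 26
0.0 [296 221] exp depth 1.261 meas 1.308 d0 1.311 [79 79 78] 13
0.005 [296 220] exp depth 1.258 meas 1.315 d0 1.316 [63 64 63] 13
0.01 [296 218] exp depth 1.255 meas 1.319 d0 1.321 [55 56 57] 9
0.015 [296 217] exp depth 1.252 meas 1.324 d0 1.323 [54 57 57] 13
0.02 [296 216] exp depth 1.248 meas 1.327 d0 1.324 [60 61 61] 11
0.025 [296 214] exp depth 1.245 meas 1.33 d0 1.334 [92 92 92] 10
0.03 [296 213] exp depth 1.242 meas 1.336 d0 1.335 [95 95 95] 18
0.035 [296 211] exp depth 1.238 meas 1.226 d0 1.288 [77 78 77] 118
0.04 [296 210] exp depth 1.235 meas 1.218 d0 1.279 [75 76 76] 156
0.045 [295 208] exp depth 1.232 meas 1.213 d0 1.277 [74 76 75] 287
0.05 [295 207] exp depth 1.228 meas 0.0 d0 1.281 [74 76 77] 376
0.055 [295 205] exp depth 1.225 meas 1.212 d0 1.29 [76 78 77] 426
```

The tips sit about 37 mm above the nominal TCP. I'll go back to the strap's outer side, descend by that much more, and watch the force while pushing.

```bash
echo 'TIP=.037' >> h.py; python3 - <<'E'
from h import *
np.set_printoptions(precision=3,suppress=True)
p=np.array(get_state()["tcp_pos"]); ctrl.movel(p+[0,0,.05],max_speed=.15)
p,q=strap_tip(.868,.012,.097); ctrl.movel(p,q,max_speed=.15)
for z in (.04,.025,.013):
    p,_=strap_tip(.868,.012,z); ctrl.movel(p,max_speed=.08); print(st())
im,d=vision.grab_frame("side"); P=cloud("side",d); d0=np.load("side0.npy"); Q=P[(d0-d>.015)&(d>0)]; Q=Q[(abs(Q[:,0]-p[0])<.05)&(abs(Q[:,1]-p[1])<.05)]; print("lowest",np.sort(Q[:,2])[:8])
for phi in (.8,.74):
    p,q=strap_tip(phi,0,.013); ctrl.movel(p,q,max_speed=.05); print(phi,st())
im,d=vision.grab_frame("side"); a=im[140:340,220:400]; cv2.imwrite("pics/si2.png",cv2.resize(a,None,fx=3,fy=3,interpolation=cv2.INTER_CUBIC))
E
```

```text
(11.53, array([ 0.3, -0.5, -0. ]), array([0.62 , 0.164, 0.04 ]))
(11.86, array([ 0. , -0.1,  0.3]), array([0.62 , 0.164, 0.025]))
(12.16, array([-0.3, -0.4,  0. ]), array([0.62 , 0.164, 0.012]))
lowest [0.052 0.052 0.052 0.053 0.056 0.058 0.058 0.058]
0.8 (12.71, array([ 0.3, -0.2, -0.1]), array([0.608, 0.151, 0.013]))
0.74 (12.96, array([ 0.1, -0.5,  0.3]), array([0.605, 0.147, 0.013]))
```

View pics/si2.png

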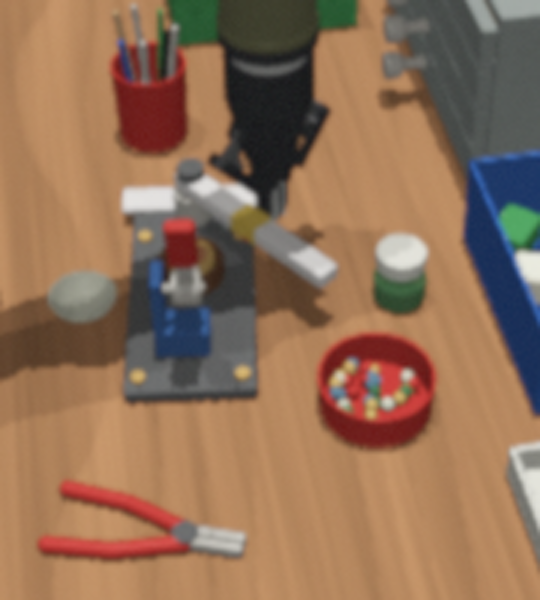

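The strap is now moving: its tip went from crop (350,255) to (325,275). I'll continue round the arc to the stop.

```bash
python3 - <<'E'
from h import *
np.set_printoptions(precision=3,suppress=True)
for phi in (.58,.42,.26,.12,.05):
    p,q=strap_tip(phi,0,.013); ctrl.movel(p,q,max_speed=.06); print(phi,st())
n=np.array([np.cos(YAW),np.sin(YAW)])
for g in np.arange(.003,-.0125,-.0015):
    p,q=strap_tip(0,g,.013); ctrl.movel(p,q,max_speed=.03); s=st(); f=-s[1][:2]@n
    f=s[1][:2]@n; print(round(g,4),s,round(f,1))
    if abs(f)>12: break
for c in ("scene","side"):
    im,d=vision.grab_frame(c); np.save(c+"1.npy",d); cv2.imwrite(f"pics/{c}3.png",im)
a=cv2.imread("pics/scene3.png")[130:240,280:410]; cv2.imwrite("pics/sc3.png",cv2.resize(a,None,fx=5,fy=5,interpolation=cv2.INTER_CUBIC))
E
```

```text
0.58 (13.38, array([0.2, 0.7, 0.1]), array([0.596, 0.137, 0.013]))
0.42 (13.76, array([-1. , -0.1, -0.3]), array([0.585, 0.129, 0.013]))
0.26 (14.13, array([0.1, 0.6, 0.6]), array([0.574, 0.122, 0.013]))
0.12 (14.47, array([-0.2, -0.3,  0.2]), array([0.563, 0.118, 0.013]))
0.05 (14.72, array([-0.8,  0.5,  0.7]), array([0.557, 0.117, 0.013]))
0.003 (14.97, array([ 0.3,  0.8, -0.1]), array([0.556, 0.116, 0.013])) 0.2
0.0015 (15.22, array([ 1.3,  0.5, -0.5]), array([0.554, 0.116, 0.013])) 1.2
0.0 (15.47, array([1.7, 0.1, 0.7]), array([0.553, 0.116, 0.013])) 1.7
-0.0015 (15.72, array([ 5.1, -1.2, -1.5]), array([0.552, 0.116, 0.013])) 5.2
-0.003 (15.97, array([ 7.6, -1. , -5.1]), array([0.552, 0.116, 0.013])) 7.7
-0.0045 (16.23, array([11.3, -2.5, -6.9]), array([0.552, 0.116, 0.013])) 11.5
-0.006 (16.48, array([15.5, -2.9, -9.5]), array([0.552, 0.116, 0.014])) 15.8
```

View pics/sc3.png

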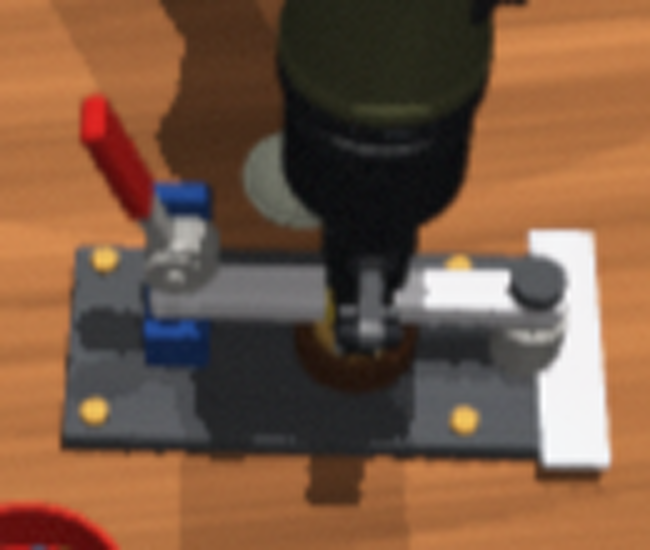

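The strap is home. It lies along the fixture and under the hub, and the force rose against a hard stop exactly where home was predicted. I'll back off sideways, rise, then push the lever round its arc.

```bash
cat >> h.py <<'E'
TIPL=.038
def lev_tip(th,s=.085,h=.006,dz=0):
    cy=-.078-s*np.sin(th)+h*np.cos(th); cz=.08+s*np.cos(th)+h*np.sin(th)
    return fx([0,cy+.011,cz-TIPL+dz])
E
python3 - <<'E'
from h import *
np.set_printoptions(precision=3,suppress=True)
p,q=strap_tip(0,.012,.013); ctrl.movel(p,max_speed=.05); print(st())
ctrl.movel(np.r_[p[:2],.20],max_speed=.2)
p=lev_tip(0.0); ctrl.movep(np.r_[p[:2],.20],q_yaw(YAW)); ctrl.movel(p,max_speed=.15); print(st())
for th in (.2,.4,.6,.8,1.0,1.2,1.35):
    ctrl.movel(lev_tip(th),max_speed=.07); print(th,st())
for th in (1.42,1.47,1.5,1.53,1.56,1.59,1.62,1.65,1.68):
    ctrl.movel(lev_tip(min(th,1.5),dz=-.085*max(0,th-1.5)),max_speed=.03); s=st(); print(th,s)
    if s[1][2]>20: break
im,d=vision.grab_frame("side"); a=im[140:340,220:400]; cv2.imwrite("pics/si4.png",cv2.resize(a,None,fx=3,fy=3,interpolation=cv2.INTER_CUBIC))
E
```

```text
(17.08, array([-0. , -0.5, -0.6]), array([0.564, 0.114, 0.013]))
(19.2, array([-0. , -0.3,  0.3]), array([0.519, 0.054, 0.127]))
0.2 (19.59, array([ 0. ,  0.2, -0. ]), array([0.516, 0.036, 0.127]))
0.4 (19.98, array([-0. ,  0.1,  1.3]), array([0.513, 0.02 , 0.122]))
0.6 (20.38, array([-0.8,  0.9, -0.9]), array([0.511, 0.005, 0.115]))
0.8 (20.77, array([-0.3,  0.7, -0.3]), array([ 0.509, -0.009,  0.105]))
1.0 (21.16, array([-0.3, -0.2,  0.8]), array([ 0.508, -0.02 ,  0.093]))
1.2 (21.55, array([-0. ,  0.1,  0.1]), array([ 0.507, -0.028,  0.078]))
1.35 (21.88, array([-0.2, -0. ,  0.3]), array([ 0.506, -0.033,  0.066]))
1.42 (22.23, array([-0.2, -0. ,  0.2]), array([ 0.506, -0.034,  0.061]))
1.47 (22.52, array([0. , 0.1, 0.3]), array([ 0.506, -0.035,  0.056]))
1.5 (22.77, array([-1.4,  1.1,  8.5]), array([ 0.506, -0.035,  0.054]))
1.53 (23.02, array([-7.2,  2.9, 30.9]), array([ 0.506, -0.035,  0.054]))
```

View pics/si4.png

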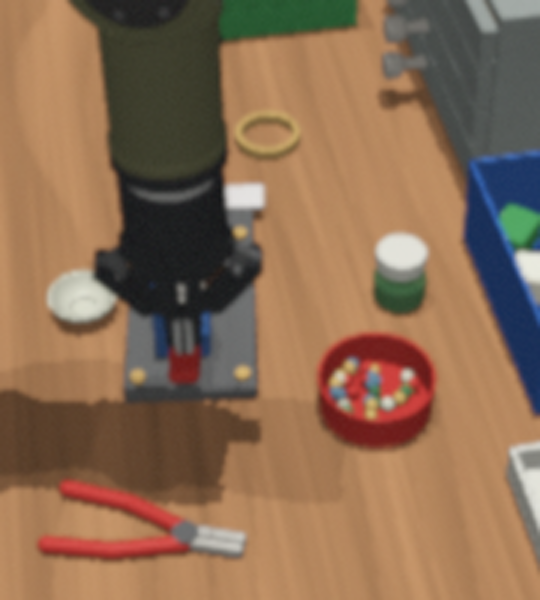

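The lever is down at crop (183,365), and the force jumped at its stop, right at the predicted 1.5 rad. I'll retreat straight up and verify.

```bash
python3 - <<'E'
from h import *
np.set_printoptions(precision=4,suppress=True)
p=np.array(get_state()["tcp_pos"]); ctrl.movel(p+[0,0,.1],max_speed=.12)
ctrl.movep([0.46,0.10,0.34],q_yaw(np.pi/2)) if ctrl.ik([0.46,0.10,0.34],q_yaw(np.pi/2)) is not None else print("no")
im,d,M,K=wristcam(); P=wcloud(d,M,K); Z=P[...,2]; print(st())
hsv=cv2.cvtColor(im,cv2.COLOR_BGR2HSV); X,Y=P[...,0],P[...,1]
c,s=np.cos(YAW),np.sin(YAW); o=fx([0,0,0])[:2]
fxx=(X-o[0])*c+(Y-o[1])*s; fyy=-(X-o[0])*s+(Y-o[1])*c
m=(abs(Z-.062)<.005)&(abs(fxx)<.03)&(fyy>-.06)&(fyy<.07)
q=np.stack([fxx[m],fyy[m]],1); f=np.polyfit(q[:,1],q[:,0],1); print("strap",m.sum(),f,q[:,0].min(),q[:,0].max())
r=((hsv[...,0]<8)|(hsv[...,0]>172))&(hsv[...,1]>150)&(abs(fxx)<.02)&(fyy<-.11)&(fyy>-.2)
g=np.polyfit(fyy[r],Z[r],1); print("lever slope",r.sum(),g, "theta",np.pi/2-np.arctan(g[0]))
b=(hsv[...,0]>12)&(hsv[...,0]<32)&(hsv[...,1]>120)&(abs(Z-.039)<.005)&(abs(fxx)<.03)&(abs(fyy-.005)<.03); print("blank",b.sum(),Z[b].mean() if b.any() else "")
cv2.imwrite("pics/w5.png",cv2.resize(im[60:300,130:530],None,fx=2,fy=2))
E
```

```text
(25.23, array([-0.8, -0.2, -0.2]), array([0.4599, 0.0993, 0.3388]))
strap 1312 [ 0.0042 -0.0012] -0.011832004386848654 0.01124231863754233
lever slope 756 [-0.0714  0.0803] theta 1.6420960137869884
blank 153 0.03886143978722397
```

View pics/w5.png

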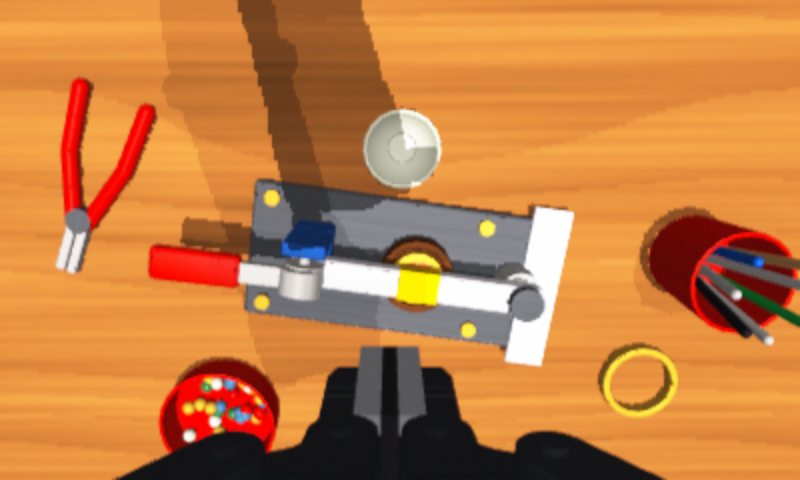

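The strap is home over the blank at crop (418,280), the lever is down at (195,265) with its slope giving θ = 1.50, and the blank is in its nest. The bystanders in view are undisturbed and the hand is clear.

```bash
python3 -c "
from station import ticket; print(ticket.close_job())"
```

```text
the job is handed in; nothing more can be done
None
```

The strap was pushed fully home over the blank first, then the cam lever all the way down (1.50 rad measured); the blank is still in its nest, the hand is clear, and the job is handed in at about 25 s.

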